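Seat the slide case on the shaker and lock its toggle clamp

TASK

Get the black slide case ready for shaking by pushing with the fingertips: slide it along the shaker's platform until it sits squarely and fully home against the blue back stop, then push the red clamp lever over past its dead point until it snaps into lock and the clamp's pad holds the case against the blue left cheek. Do not lift or carry the case, and leave the vial on the platform and the other things on the bench standing where they are. Finish with the arm clear of everything.

Things in the scene. Friction and masses are not known exactly. Their poses are not given: they have to be found in the camera images.
- shaker: White bench shaker fixed to the worktop, with an aluminium platform: flat top 66 mm above the worktop, spanning x -100 to +100, y -200 to +75 mm. Origin on the worktop right under the seat point. x points away from the robot to the back stop, y left, z up (the shaker may stand turned a little). Blue guides, 14 mm high above the platform, frame the cradle.
- seat (a point): Point on the platform's top, 66 mm above the worktop, axes as the shaker's: the fully home case has its origin here (its far side against the back stop, its left end against the left cheek).
- slide_case: Black flat closed case for glass slides, loose, about 90 g. Origin: centre of its underside; -41 to +42 mm along its own x, -26 to +26 along y, 20 high. Its x points roughly along the shaker's +y, so its long +y side faces the robot. It starts on the platform 45 to 72 mm short of home, a little askew. In the cradle it has about 11 mm of sideways play, which the clamp's pad takes up.
- clamp_lever (a joint): Lever angle, rad: 0 open (leaning 20 degrees outwards, to the shaker's -y), 0.35 upright, 1.20 locked at its end stop (leaning 49 degrees inwards, to +y). Over-centre spring, dead point 0.80: short of it the lever springs back to 0, past it it snaps to 1.20 and stays. Spring moment 0.35 N m at the open end (7 N at 50 mm from the pivot), falling to nothing at the dead point.
- lever_pivot (a point): Pivot of the clamp lever, on the shaker at x = +12, y = -165 mm and 18 mm above the platform; the pivot pin lies along the shaker's x and the lever swings in the shaker's y-z plane. The clamp's steel plates reach 33 mm above the platform.
- lever_tip (a point): Free end of the red lever, 84.5 mm from the pivot. The red grip is a round bar 17 mm thick from 34 mm to the tip; below it a steel bar 11 mm thick. When open the tip is about 29 mm outwards of and 79 mm above the pivot.
- back_stop (a point): Middle of the blue back stop's face, at the shaker's x = +26 mm, at the platform's top. The face spans y -60 to +52 mm.
- left_cheek (a point): Middle of the blue left cheek's face, at the shaker's y = +42 mm, at the platform's top; straight from x = -20 to +26 mm, and flared outwards in front of that to x about -55 mm.
- right_guide (a point): Middle of the blue right guide's face, at the shaker's y = -52 mm, at the platform's top; straight from x = -24 to -2 mm, and flared outwards in front of that to x about -53 mm. Between cheek and guide the mouth is 94 mm wide, at its opening about 112 mm.
- clamp_pad: Black rubber pad, 17 mm in diameter, on the clamp's spring plunger at x = +12 mm, 18 mm above the platform; origin at the centre of its face. Driven by the lever, it moves about 14 mm towards the shaker's +y and presses the case's right end with a few newtons when locked.
- vial: White plastic vial with snap cap, 36 mm in diameter, 90 mm tall, standing loose on the far left corner of the platform. Origin at its foot. A bystander.
- amber_bottle: Small brown bottle, black cap, 33 mm in diameter, 92 mm tall, standing on the front of the worktop. A bystander.
- marker: Black marker lying on the worktop, 140 mm long. A bystander.
- tape_roll: Roll of paper tape, 52 mm in diameter, 13 mm high, right of the sink. A bystander.
- stapler: Black stapler, 120 x 32 x 28 mm, right of the sink. A bystander.
- bluecap_vial: Vial with blue cap, 33 mm in diameter, 104 mm tall, right of the sink. A bystander.
Mind the look-alikes: they are no part of the job. Leave any purple or turquoise look-alike of the slide_case alone.

How it is judged:
By the outcome, as a careful person would: the job done as asked, in the order asked, and still so for the second after the job is handed in, with the robot touching nothing.
It also fails if it takes over 45 s, if anything falls off the work surface, if the arm or the gripper's body presses on something with over 40 N, if the wrist force passes 120 N, or if a joint passes its speed limit or range.

ROBOT

A 6-joint arm with a two-finger parallel gripper is mounted at the origin on a cart in front of the work surface, level with it; the furniture and walls round the work are solid. World frame = base frame: x ahead of the robot, y to its left, z up, the work surface at z = 0. Lengths are in m, angles in rad, forces in N, time in s.
With the tool pointing down it reaches from about 0.375 to 0.975 m from the base axis. Payload 3.8 kg.
Tool frame: the origin (TCP) lies at the very end of the fingers, on their centre line; the grasp point (between the pads) lies 19 mm behind it; z points along the fingers, y is the line along which they close (so a half turn about z gives the same grasp; the last joint's range is limited). The gripper opens to 85 mm and grips with 20 to 120 N. Pads are 22 mm wide; open, the fingers measure 114 mm over their backs; the gripper's body (76 mm by 85 mm) begins 54 mm behind the grasp point. The pads swing forward as they close: fully open they stand 13 mm farther back than shut.
Start: joints at [-1.351, 0.264, 1.604, -0, 1.274, -0.037], TCP at [0.171, -0.653, 0.231] pointing down, gripper open.
Joint ranges: [-2.63, 2.63], [-0.94, 2.18], [0.31, 2.57], [-1.31, 4.45], [0, 2.66], [-2.55, 2.55]. Speed limits (rad/s): [2.57, 2.57, 3.14, 3.14, 3.14, 3.14].

INTERFACE

Orientations are given as a rotation vector (axis times angle).
In Python, from workcell import read_state, read_camera, calibration, finish_job gives the robot as it stands.
- The arm moves only by the tool step_arm, never from a script. Its argument "commands" is a list of rows, each an object of numbers: "fingers": the gripper's target within -1 to 1 (shut at 1, half-way at 0, fully open at -1); "dx", "dy", "dz": the shift along the tool's x, y, z in m; "roll": the turn about the tool's z in degrees. In form: [{"fingers": .., "dx": .., "dy": .., "dz": .., "roll": ..}, ...]. A call has 1 to 8 rows; each row is the pose to reach, as a shift and turn from the pose commanded when the call began, along the tool's axes at that moment; what a row does not reach only later rows make up. A row lasts 1/8 s, in which the tool goes at most 62.5 mm and 10.7 degrees, less where a joint would pass 70% of its speed; a pose out of reach is approached as far as the arm can. A call with a gripper value outside its range is refused whole. The fingers move at their own pace and stop on an object; "squeeze" is the grip in N (left out, the last holds). Time passes only in rows, so rows that repeat a pose let the fingers close. It gives the time, the measured TCP pose, the force, the opening and the grip force at its end, in the units of the state.
- read_state(): the state, without advancing time (a new reading comes with each control period).
- read_camera(name): name is "scene" or "top" or "wrist"; returns (picture, depth): 480x640x3 uint8, blue, green, red; 480x640 float32, m along the optical axis (not along the pixel's ray), 0 where there is no reading.
- calibration(name): a dict with "intrinsics" (3x3 intrinsics, pixels), "world_to_cam" (4x4, takes a point from world to camera coordinates). Camera axes: x right, y up, looking along -z (the intrinsics and any distortion apply to the point x, -y, -z); pixel columns grow to the right and rows downward; lengths in m; the calibration is good to about 2 mm. The wrist camera is an equidistant fisheye: a pixel r from the principal point sees the ray r / f radians off the axis. A picture is of the moment at which its call begins: read the wrist's pose just before it. calibration takes no time and is no camera call; for the wrist camera it gives the pose at the moment of the call.
- finish_job(): hands the job in; it is judged then, once.
The state is a dict: "time": time; "q": joint angles; "joint_vel": joint speeds; "joint_torque": joint torques, N m; "tool_pos": TCP position; "tcp_rot": TCP orientation; "wrist_force": force on the tool from outside, world axes, zero at the start; "torque": the same for the moment, N m; "width": opening from 0.0 (shut) to 1.0 (fully open); "grip_force": force on a finger pad.
Only numpy, scipy, OpenCV 4.12 (cv2) and the standard library are available. Lean on these libraries where they do the work, as an engineer would, in place of code of your own. Each camera call takes 0.05 s, during which the arm holds its last target. There are 200 camera calls.

## Working session

There is one attempt and no reset: what is moved stays moved. The work goes in short steps, Python scripts to look and compute and a tool call to move; the robot and the scene stay as the last step left them, time stands still between calls to the robot, and variables do not carry over. Pictures are saved under pics/ and viewed, at most 10 in all, crops included, and the job is handed in when it is done.

Besides the shell and the picture viewer there is one more tool, called by a JSON object that holds its "name" and its "arguments", one argument or row to a line. step_arm: Moves the arm, as the interface text tells. Its arguments: {"type":"object","properties":{"commands":{"type":"array","items":{"type":"object","properties":{"fingers":{"type":"number"},"dx":{"type":"number"},"dy":{"type":"number"},"dz":{"type":"number"},"roll":{"type":"number"}}}},"squeeze":{"type":"number"}},"required":["commands"]}

```bash
mkdir -p pics; ls
cat > h.py <<'E'
import numpy as np, cv2
from workcell import *
def snap(n):
    c=calibration(n); p,d=read_camera(n); return np.array(p),np.array(d),np.array(c['intrinsics']),np.array(c['world_to_cam'])
def world(d,K,T):
    """per-pixel world points from depth (pinhole)"""
    v,u=np.mgrid[:d.shape[0],:d.shape[1]]
    P=np.stack([(u-K[0,2])/K[0,0]*d,-(v-K[1,2])/K[1,1]*d,-d,np.ones_like(d)],-1)
    return (P@np.linalg.inv(T).T)[...,:3]
def proj(X,K,T):
    p=T@np.append(X,1); return K[0,0]*p[0]/-p[2]+K[0,2], K[1,1]*-p[1]/-p[2]+K[1,2]
E
python3 - <<'E'
from h import *
s=read_state(); print({k:np.round(v,3) for k,v in s.items()})
for n in('scene','top'):
    p,d,K,T=snap(n); cv2.imwrite(f'pics/{n}0.png',p); np.savez(f'{n}0.npz',p=p,d=d,K=K,T=T); print({k:v for k,v in calibration(n).items()})
E
```

```text
pics
{'time': np.float64(0.0), 'q': array([-1.351,  0.265,  1.605, -0.   ,  1.274, -0.037]), 'joint_vel': array([-0.001, -0.001,  0.001, -0.002,  0.001,  0.   ]), 'joint_torque': array([ 0.0000e+00, -5.1511e+01, -3.6732e+01, -0.0000e+00,  1.3000e-02,
       -0.0000e+00]), 'tool_pos': array([ 0.171, -0.652,  0.23 ]), 'tcp_rot': array([-3.114, -0.402,  0.   ]), 'wrist_force': array([-0.584,  0.421,  0.099]), 'torque': array([-0.041,  0.126, -0.017]), 'grip_force': np.float64(0.0), 'width': np.float64(1.002)}
{'intrinsics': array([[557.56207914,   0.        , 315.68503098],
       [  0.        , 557.56207914, 236.98362521],
       [  0.        ,   0.        ,   1.        ]]), 'world_to_cam': array([[-0.90758503, -0.41914652, -0.02460908,  0.5223764 ],
       [ 0.20092728, -0.48504104,  0.85109543, -0.20963934],
       [-0.3686701 ,  0.76749683,  0.52443395, -1.46738098],
       [ 0.        ,  0.        ,  0.        ,  1.        ]])}
{'intrinsics': array([[581.22245717,   0.        , 313.91507488],
       [  0.        , 581.22245717, 241.8389879 ],
       [  0.        ,   0.        ,   1.        ]]), 'world_to_cam': array([[ 0.02718967, -0.99939089,  0.02187632, -0.01816406],
       [ 0.98222078,  0.03077627,  0.18518951, -0.54753807],
       [-0.18574998,  0.01645213,  0.9824593 , -1.54301951],
       [ 0.        ,  0.        ,  0.        ,  1.        ]])}
```

View pics/top0.png

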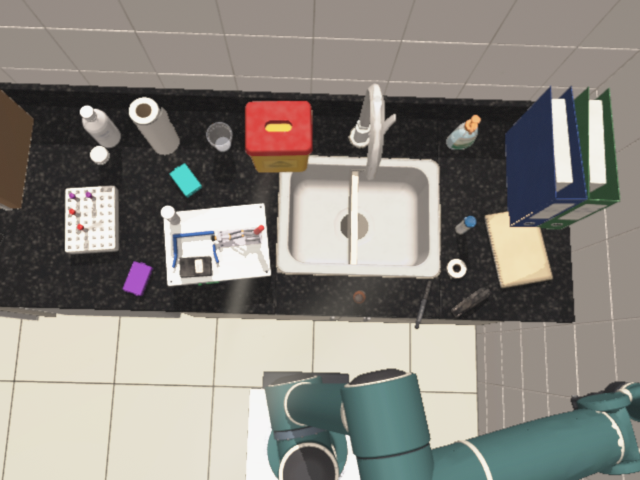

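View pics/scene0.png

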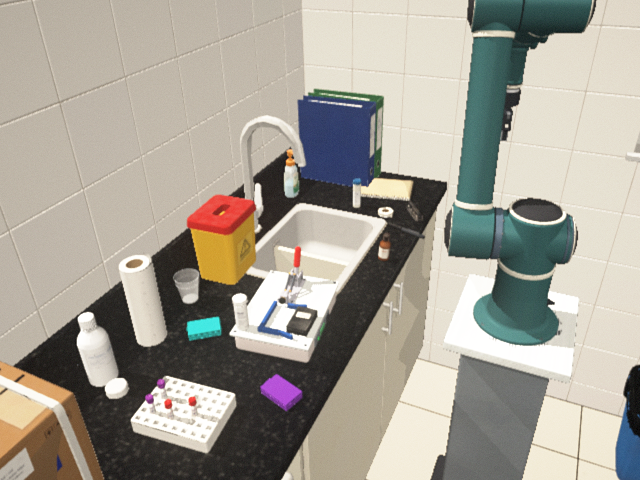

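The top view shows the shaker at px (165–270, 205–285), with the black case at (196,267), the vial at (170,214) and the red lever tip at (259,230). The purple and turquoise look-alikes are off the platform.

Run:
```python
from h import *
z=np.load('top0.npz'); p,d,K,T=z['p'],z['d'],z['K'],z['T']
cv2.imwrite('pics/topc.png',cv2.resize(p[195:295,155:285],None,fx=6,fy=6,interpolation=cv2.INTER_CUBIC))
W=world(d,K,T); hsv=cv2.cvtColor(p,cv2.COLOR_BGR2HSV)
roi=np.zeros(d.shape,bool); roi[195:295,155:280]=True
blue=roi&(hsv[...,0]>95)&(hsv[...,0]<125)&(hsv[...,1]>120)&(hsv[...,2]>60)
print('blue',blue.sum(),np.median(W[blue],0))
plat=roi&(abs(W[...,2]-.066)<.006)
n,l,st,c=cv2.connectedComponentsWithStats(plat.astype(np.uint8)); i=1+st[1:,4].argmax(); 
# rays on plane z
def onplane(uv,h):
    R=np.linalg.inv(T); o=R[:3,3]; uv=np.atleast_2d(uv).astype(float)
    dd=np.c_[(uv[:,0]-K[0,2])/K[0,0],-(uv[:,1]-K[1,2])/K[1,1],-np.ones(len(uv))]@R[:3,:3].T
    return o+dd*((h-o[2])/dd[:,2])[:,None]
white=roi&(p.min(2)>150)
m=cv2.morphologyEx(((plat|blue)).astype(np.uint8),cv2.MORPH_CLOSE,np.ones((9,9)))
cs,_=cv2.findContours(m,cv2.RETR_EXTERNAL,cv2.CHAIN_APPROX_NONE); cc=max(cs,key=cv2.contourArea)[:,0]
r=cv2.minAreaRect((onplane(cc,.066)[:,:2]*1000).astype(np.float32)); print('platform rect mm',r,cv2.boxPoints(r).round(1).tolist())
n,l,st,c=cv2.connectedComponentsWithStats(blue.astype(np.uint8))
for k in range(1,n):
    if st[k,4]>12:
        vu=np.argwhere(l==k)[:,::-1]; q=onplane(vu,.08)[:,:2]*1000
        r=cv2.minAreaRect(q.astype(np.float32)); print('blue',st[k],np.round(cv2.boxPoints(r),1).tolist(), np.median(W[l==k][:,2]))
dark=roi&(p.max(2)<70)&(W[...,2]>.07)
n,l,st,c=cv2.connectedComponentsWithStats(dark.astype(np.uint8))
for k in range(1,n):
    if st[k,4]>30:
        vu=np.argwhere(l==k)[:,::-1]; q=onplane(vu,.086)[:,:2]*1000
        r=cv2.minAreaRect(q.astype(np.float32)); print('dark',st[k],r, np.median(W[l==k],0))
red=roi&((hsv[...,0]<8)|(hsv[...,0]>172))&(hsv[...,1]>130)&(hsv[...,2]>80)
P=W[red]; print('red',len(P)); print(P[np.argsort(P[:,2])][::12].round(3))
```

```text
blue 165 [0.54675546 0.34729804 0.0804997 ]
platform rect mm ((532.6461791992188, 263.39288330078125), (200.31581115722656, 274.85687255859375), 7.594875812530518) [[415.20001220703125, 386.3999938964844], [451.5, 113.9000015258789], [650.0999755859375, 140.39999389648438], [613.7999877929688, 412.8999938964844]]
blue [173 231  40  36 146] [[465.3999938964844, 371.0], [559.2000122070312, 271.79998779296875], [605.2000122070312, 315.29998779296875], [511.29998779296875, 414.5]] 0.08071614087752443
blue [213 246   5  16  19] [[481.3999938964844, 258.70001220703125], [482.70001220703125, 254.10000610351562], [523.2999877929688, 265.79998779296875], [522.0, 270.3999938964844]] 0.08000482665134445
red 30
[[0.558 0.153 0.137]
 [0.556 0.144 0.159]
 [0.558 0.141 0.166]]
```

View pics/topc.png

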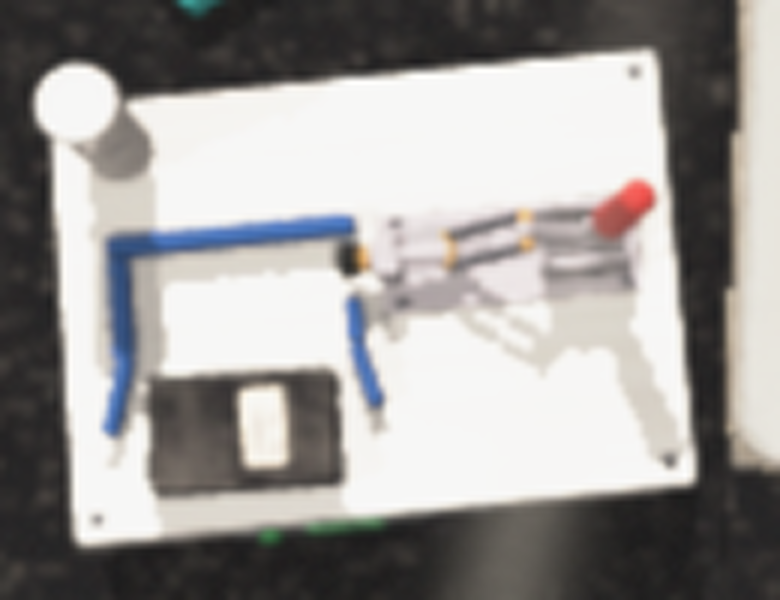

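The crop shows the platform outline clear, with the case in front of the cradle mouth and roughly aligned. The rectangle fit (200.3 × 274.9 mm, against 200 × 275 nominal) puts the shaker origin near (524, 325) mm with a yaw of 7.6°. Next I measure the case in the shaker frame and work out the first move.

```bash
cat >> h.py <<'E'
from scipy.spatial.transform import Rotation as Ro
yaw=np.radians(7.59); O=np.array([.5244,.3253]); A=np.array([[np.cos(yaw),-np.sin(yaw)],[np.sin(yaw),np.cos(yaw)]])
def onplane(uv,h,K,T):
    R=np.linalg.inv(T); o=R[:3,3]; uv=np.atleast_2d(uv).astype(float)
    dd=np.c_[(uv[:,0]-K[0,2])/K[0,0],-(uv[:,1]-K[1,2])/K[1,1],-np.ones(len(uv))]@R[:3,:3].T
    return o+dd*((h-o[2])/dd[:,2])[:,None]
def sh(w): return (np.asarray(w)[...,:2]-O)@A      # world -> shaker xy
def move(sx,sy,z):
    """tool-axes shift from the present pose to shaker (sx,sy) m, world z; roll to align tool x with shaker x"""
    s=read_state(); R=Ro.from_rotvec(s['tcp_rot']); g=np.append(O+A@[sx,sy],z)
    x=R.apply([1,0,0]); print('tool shaker',sh(s['tool_pos']).round(4),'z',round(s['tool_pos'][2],4),'shift',R.inv().apply(g-s['tool_pos']).round(4),'roll',round(np.degrees(np.arctan2(x[1],x[0])-yaw),2))
def case(p,K,T,roi):
    m=np.zeros(p.shape[:2],np.uint8); u0,v0,u1,v1=roi; m[v0:v1,u0:u1]=(p[v0:v1,u0:u1].max(2)<110)
    m=cv2.morphologyEx(m,cv2.MORPH_OPEN,np.ones((3,3))); n,l,st,c=cv2.connectedComponentsWithStats(m); k=1+st[1:,4].argmax()
    vu=np.argwhere(l==k)[:,::-1]; h=cv2.convexHull(vu)[:,0]
    q=sh(onplane(h,.086,K,T))*1000; return st[k],cv2.minAreaRect(q.astype(np.float32)),cv2.boxPoints(cv2.minAreaRect(q.astype(np.float32))).round(1).tolist()
E
python3 - <<'E'
from h import *
z=np.load('top0.npz'); p,d,K,T=z['p'],z['d'],z['K'],z['T']
print(*case(p,K,T,(176,255,216,279)),sep='\n')
print([np.round(proj(np.append(O+A@np.array(q),.08),K,T),1) for q in ((.026,.042),(.026,-.052))])
move(-.16,0,.2)
E
```

```text
[180 258  19  19 244]
((-61.14335632324219, 10.810159683227539), (54.66989517211914, 42.90043640136719), 4.355038166046143)
[[-90.0, 30.100000381469727], [-86.80000305175781, -12.699999809265137], [-32.29999923706055, -8.5], [-35.5, 34.29999923706055]]
[array([175.4, 236.8]), array([210.5, 233.3])]
tool shaker [-0.4791 -0.9223] z 0.2301 shift [ 0.431  -0.8756  0.0319] roll 7.12
```

{"name": "step_arm", "arguments": {
  "commands": [
    {"fingers": 0.1, "dx": 0.05, "dy": -0.03, "dz": 0, "roll": 2},
    {"fingers": 0.1, "dx": 0.1, "dy": -0.06, "dz": 0, "roll": 4},
    {"fingers": 0.1, "dx": 0.15, "dy": -0.09, "dz": 0, "roll": 7.1},
    {"fingers": 0.1, "dx": 0.2, "dy": -0.12, "dz": 0, "roll": 7.1},
    {"fingers": 0.1, "dx": 0.25, "dy": -0.15, "dz": 0, "roll": 7.1},
    {"fingers": 0.1, "dx": 0.3, "dy": -0.18, "dz": 0, "roll": 7.1},
    {"fingers": 0.1, "dx": 0.34, "dy": -0.22, "dz": 0, "roll": 7.1},
    {"fingers": 0.1, "dx": 0.37, "dy": -0.27, "dz": 0, "roll": 7.1}
  ]
}}

```text
time: 1.1
tool_pos: [0.4618, -0.2961, 0.2308]
tcp_rot: [-3.134, -0.209, 0.0]
wrist_force: [-0.1, 0.3, -0.7]
width: 0.448
grip_force: 0.0
```

```bash
python3 -c "
from h import *
s=read_state();print(s['tool_pos'],s['width'],s['wrist_force']);move(-.125,-.0075,.2)"
```

```text
[ 0.46177694 -0.29606308  0.23079936] 0.44802711649650484 [-0.10279431  0.27590007 -0.72580297]
tool shaker [-0.1441 -0.6076] z 0.2308 shift [ 0.0195 -0.6001  0.031 ] roll 0.03
```

{"name": "step_arm", "arguments": {
  "commands": [
    {"fingers": 0.1, "dx": 0.01, "dy": -0.06, "dz": 0, "roll": 0},
    {"fingers": 0.1, "dx": 0.02, "dy": -0.12, "dz": 0, "roll": 0},
    {"fingers": 0.1, "dx": 0.02, "dy": -0.18, "dz": 0, "roll": 0},
    {"fingers": 0.1, "dx": 0.02, "dy": -0.24, "dz": 0, "roll": 0},
    {"fingers": 0.1, "dx": 0.02, "dy": -0.3, "dz": 0, "roll": 0},
    {"fingers": 0.1, "dx": 0.02, "dy": -0.36, "dz": 0, "roll": 0},
    {"fingers": 0.1, "dx": 0.02, "dy": -0.42, "dz": 0, "roll": 0},
    {"fingers": 0.1, "dx": 0.02, "dy": -0.48, "dz": 0, "roll": 0}
  ]
}}

```text
time: 2.1
tool_pos: [0.4161, 0.1824, 0.2312]
tcp_rot: [3.135, 0.209, 0.001]
wrist_force: [0.7, 0.0, 0.8]
width: 0.445
grip_force: 0.0
```

{"name": "step_arm", "arguments": {
  "commands": [
    {"fingers": 0.1, "dx": 0, "dy": -0.06, "dz": 0, "roll": 0},
    {"fingers": 0.1, "dx": 0, "dy": -0.11, "dz": 0, "roll": 0},
    {"fingers": 0.1, "dx": 0, "dy": -0.12, "dz": 0.03, "roll": 0},
    {"fingers": 0.1, "dx": 0, "dy": -0.12, "dz": 0.03, "roll": 0}
  ]
}}

```text
time: 2.6
tool_pos: [0.3987, 0.2991, 0.1984]
tcp_rot: [3.131, 0.212, -0.009]
wrist_force: [0.6, -0.7, -0.2]
width: 0.452
grip_force: 0.0
```

Run:
```python
from h import *
move(-.125,-.0075,.071)
c=calibration('wrist');print(c)
p,d=read_camera('wrist');cv2.imwrite('pics/w1.png',p)
```

```text
tool shaker [-0.1281 -0.0094] z 0.1984 shift [ 0.0038 -0.0022  0.1273] roll 0.15
{'intrinsics': array([[371.64829954,   0.        , 318.5358139 ],
       [  0.        , 371.64829954, 243.46250761],
       [  0.        ,   0.        ,   1.        ]]), 'world_to_cam': array([[ 0.13465239, -0.99088472,  0.00402475,  0.24138365],
       [ 0.94166416,  0.12669731, -0.31179543, -0.38349784],
       [ 0.30844341,  0.04577396,  0.95014073, -0.48525392],
       [ 0.        ,  0.        ,  0.        ,  1.        ]])}
```

View pics/w1.png

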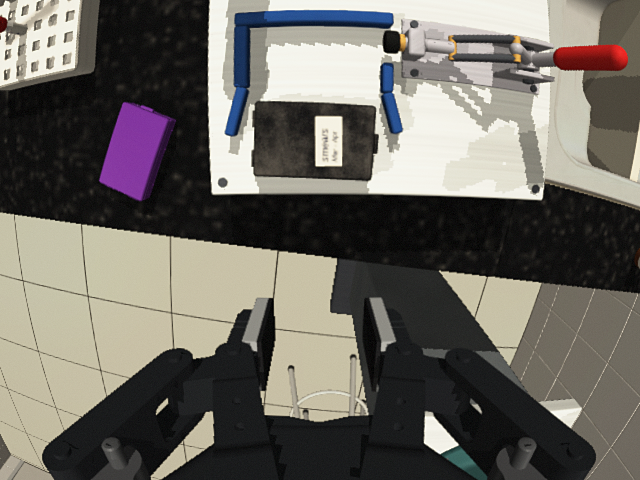

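The wrist view shows the case at px (252–378, 100–182) lying between the flared guides (232 and 398), almost square. The fingers are centred on it, so I descend in front of it.

{"name": "step_arm", "arguments": {
  "commands": [
    {"fingers": 0.1, "dx": 0.004, "dy": -0.002, "dz": 0.05, "roll": 0},
    {"fingers": 0.1, "dx": 0.004, "dy": -0.002, "dz": 0.1, "roll": 0},
    {"fingers": 0.1, "dx": 0.004, "dy": -0.002, "dz": 0.127, "roll": 0},
    {"fingers": 0.1, "dx": 0.004, "dy": -0.002, "dz": 0.127, "roll": 0}
  ]
}}

```text
time: 3.15
tool_pos: [0.4037, 0.3001, 0.0729]
tcp_rot: [3.132, 0.206, -0.006]
wrist_force: [0.3, -0.1, 0.6]
width: 0.457
grip_force: 0.0
```

```bash
python3 -c "
from h import *
move(-.037,-.005,.071);print(read_state()['wrist_force'])"
```

```text
tool shaker [-0.123  -0.0091] z 0.0729 shift [ 0.086  -0.0042  0.0015] roll -0.07
[ 0.31551662 -0.05541434  0.63287925]
```

{"name": "step_arm", "arguments": {
  "commands": [
    {"fingers": 0.1, "dx": 0.012, "dy": 0, "dz": 0.001},
    {"fingers": 0.1, "dx": 0.02, "dy": 0, "dz": 0.001},
    {"fingers": 0.1, "dx": 0.028, "dy": 0, "dz": 0.001},
    {"fingers": 0.1, "dx": 0.036, "dy": -0.001, "dz": 0.001},
    {"fingers": 0.1, "dx": 0.044, "dy": -0.002, "dz": 0.001},
    {"fingers": 0.1, "dx": 0.052, "dy": -0.003, "dz": 0.001},
    {"fingers": 0.1, "dx": 0.06, "dy": -0.004, "dz": 0.001},
    {"fingers": 0.1, "dx": 0.06, "dy": -0.004, "dz": 0.001}
  ]
}}

```text
invalid input
```

Run:
```python
from h import *
move(-.037,-.005,.071);print(read_state()['wrist_force'])
p,d=read_camera('wrist');cv2.imwrite('pics/w2.png',p)
```

```text
tool shaker [-0.123  -0.0091] z 0.0729 shift [ 0.086  -0.0042  0.0015] roll -0.07
[ 0.31551662 -0.05541434  0.63287925]
```

View pics/w2.png

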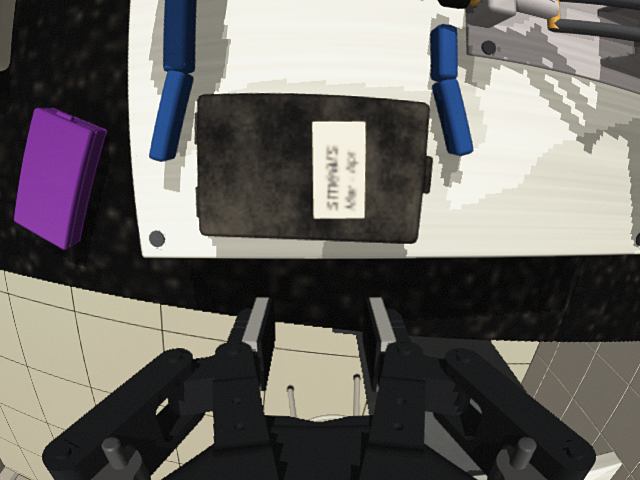

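The move was refused because the rows left out roll, so nothing has moved. The picture shows the fingers down in front of the case (198–430, 95–242), which has free room on both sides. I'll push now.

{"name": "step_arm", "arguments": {
  "commands": [
    {"fingers": 0.1, "dx": 0.012, "dy": 0, "dz": 0.001, "roll": 0},
    {"fingers": 0.1, "dx": 0.02, "dy": 0, "dz": 0.001, "roll": 0},
    {"fingers": 0.1, "dx": 0.028, "dy": 0, "dz": 0.001, "roll": 0},
    {"fingers": 0.1, "dx": 0.036, "dy": -0.001, "dz": 0.001, "roll": 0},
    {"fingers": 0.1, "dx": 0.044, "dy": -0.002, "dz": 0.001, "roll": 0},
    {"fingers": 0.1, "dx": 0.052, "dy": -0.003, "dz": 0.001, "roll": 0},
    {"fingers": 0.1, "dx": 0.06, "dy": -0.004, "dz": 0.001, "roll": 0},
    {"fingers": 0.1, "dx": 0.06, "dy": -0.004, "dz": 0.001, "roll": 0}
  ]
}}

```text
time: 4.2
tool_pos: [0.4646, 0.3143, 0.0733]
tcp_rot: [-3.134, -0.208, -0.001]
wrist_force: [-0.5, -0.7, 0.4]
width: 0.449
grip_force: 0.0
```

Run:
```python
from h import *
move(-.037,-.005,.071);print(read_state()['wrist_force'])
p,d=read_camera('wrist');cv2.imwrite('pics/w3.png',p)
```

```text
tool shaker [-0.0607 -0.003 ] z 0.0733 shift [0.0237 0.002  0.0023] roll 0.01
[-0.47838476 -0.69268273  0.35141661]
```

View pics/w3.png

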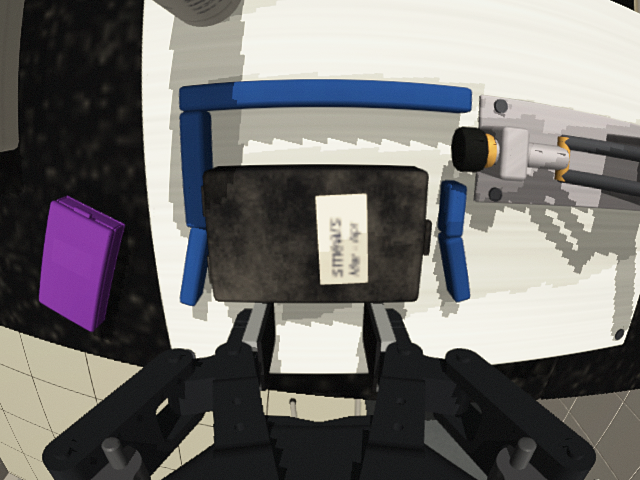

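The case is square in the mouth at px (205–430, 167–302), about 24 mm short of the stop. I continue slowly.

{"name": "step_arm", "arguments": {
  "commands": [
    {"fingers": 0.1, "dx": 0.006, "dy": 0, "dz": 0.002, "roll": 0},
    {"fingers": 0.1, "dx": 0.012, "dy": 0, "dz": 0.002, "roll": 0},
    {"fingers": 0.1, "dx": 0.017, "dy": 0, "dz": 0.002, "roll": 0},
    {"fingers": 0.1, "dx": 0.021, "dy": 0, "dz": 0.002, "roll": 0},
    {"fingers": 0.1, "dx": 0.023, "dy": 0, "dz": 0.002, "roll": 0},
    {"fingers": 0.1, "dx": 0.025, "dy": 0, "dz": 0.002, "roll": 0},
    {"fingers": 0.1, "dx": 0.025, "dy": 0, "dz": 0.002, "roll": 0}
  ]
}}

```text
time: 5.12
tool_pos: [0.488, 0.3173, 0.0712]
tcp_rot: [3.134, 0.208, -0.002]
wrist_force: [-2.4, 0.0, 2.4]
width: 0.45
grip_force: 1.4
```

Run:
```python
from h import *
move(-.037,-.005,.071);print(read_state()['wrist_force'])
p,d=read_camera('wrist');cv2.imwrite('pics/w4.png',p)
```

```text
tool shaker [-0.0372 -0.0031] z 0.0712 shift [0.0002 0.0019 0.0002] roll 0.02
[-2.37689531  0.01220947  2.4481133 ]
```

View pics/w4.png

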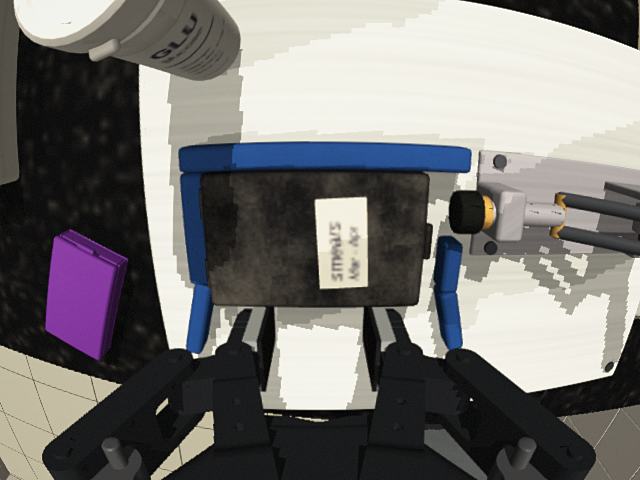

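The case's far side meets the back stop at row ~172 and its left end is at the cheek. I press a little more to be sure it's home.

{"name": "step_arm", "arguments": {
  "commands": [
    {"fingers": 0.1, "dx": 0.002, "dy": 0, "dz": 0, "roll": 0},
    {"fingers": 0.1, "dx": 0.004, "dy": 0, "dz": 0, "roll": 0},
    {"fingers": 0.1, "dx": 0.004, "dy": 0, "dz": 0, "roll": 0}
  ]
}}

```text
time: 5.55
tool_pos: [0.488, 0.3173, 0.0712]
tcp_rot: [3.133, 0.208, -0.014]
wrist_force: [-14.3, -1.2, 11.0]
width: 0.452
grip_force: 7.4
```

```bash
python3 -c "
from h import *
move(-.037,-.005,.071);print(read_state()['wrist_force'])"
```

```text
tool shaker [-0.0371 -0.0032] z 0.0712 shift [0.0001 0.0018 0.0002] roll 0.01
[-14.32005441  -1.18197235  11.02661215]
```

At 14 N the position doesn't change, so the case is firmly home. I back off, rise, shut the fingers and go to the outer side of the lever.

{"name": "step_arm", "arguments": {
  "commands": [
    {"fingers": 0.1, "dx": -0.015, "dy": 0, "dz": 0, "roll": 0},
    {"fingers": 0.1, "dx": -0.035, "dy": 0, "dz": -0.001, "roll": 0},
    {"fingers": 0.1, "dx": -0.04, "dy": 0, "dz": -0.05, "roll": 0},
    {"fingers": 1, "dx": -0.04, "dy": 0, "dz": -0.1, "roll": 0},
    {"fingers": 1, "dx": -0.02, "dy": 0.04, "dz": -0.14, "roll": 0},
    {"fingers": 1, "dx": 0, "dy": 0.09, "dz": -0.15, "roll": 0},
    {"fingers": 1, "dx": 0.02, "dy": 0.14, "dz": -0.15, "roll": 0},
    {"fingers": 1, "dx": 0.04, "dy": 0.19, "dz": -0.15, "roll": 0}
  ]
}}

```text
time: 6.55
tool_pos: [0.5585, 0.1334, 0.222]
tcp_rot: [3.135, 0.209, 0.005]
wrist_force: [1.1, -0.4, 0.2]
width: -0.002
grip_force: 0.0
```

Run:
```python
from h import *
move(.012,-.245,.2)
p,d,K,T=snap('top'); cv2.imwrite('pics/t2.png',cv2.resize(p[195:295,155:285],None,fx=6,fy=6,interpolation=cv2.INTER_CUBIC))
```

```text
tool shaker [ 0.0085 -0.1947] z 0.222 shift [0.0034 0.0502 0.0221] roll 0.04
```

View pics/t2.png

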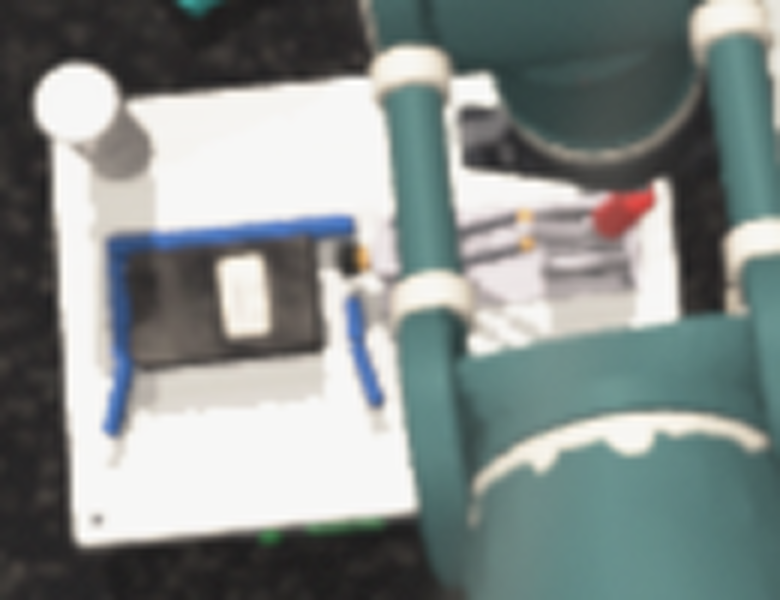

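The top view shows the case square against the back stop and close to the left cheek, with the pad still retracted. Next I descend outside the lever.

{"name": "step_arm", "arguments": {
  "commands": [
    {"fingers": 1, "dx": 0.003, "dy": 0.05, "dz": 0, "roll": 0},
    {"fingers": 1, "dx": 0.003, "dy": 0.05, "dz": 0.02, "roll": 0},
    {"fingers": 1, "dx": 0.003, "dy": 0.05, "dz": 0.06, "roll": 0},
    {"fingers": 1, "dx": 0.003, "dy": 0.05, "dz": 0.092, "roll": 0},
    {"fingers": 1, "dx": 0.003, "dy": 0.05, "dz": 0.092, "roll": 0}
  ]
}}

```text
time: 7.22
tool_pos: [0.5634, 0.0862, 0.1253]
tcp_rot: [3.134, 0.21, -0.011]
wrist_force: [0.5, 0.2, 0.2]
width: -0.001
grip_force: 0.0
```

Run:
```python
from h import *
move(.012,-.14,.129);print(read_state()['wrist_force'])
p,d=read_camera('wrist');cv2.imwrite('pics/w5.png',p)
```

```text
tool shaker [ 0.0071 -0.2421] z 0.1253 shift [ 0.005  -0.1021 -0.0037] roll 0.06
[0.50573555 0.16357265 0.2313702 ]
```

View pics/w5.png

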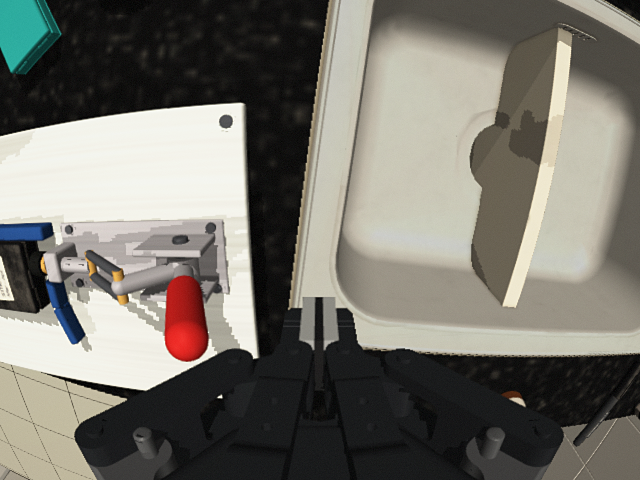

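The wrist view shows the lever (165–207, 275–360) to the left of the shut fingers, with clear space between. I push it over towards +y.

{"name": "step_arm", "arguments": {
  "commands": [
    {"fingers": 1, "dx": 0.005, "dy": -0.012, "dz": 0, "roll": 0},
    {"fingers": 1, "dx": 0.005, "dy": -0.022, "dz": 0, "roll": 0},
    {"fingers": 1, "dx": 0.005, "dy": -0.032, "dz": 0, "roll": 0},
    {"fingers": 1, "dx": 0.005, "dy": -0.042, "dz": 0, "roll": 0},
    {"fingers": 1, "dx": 0.005, "dy": -0.052, "dz": 0, "roll": 0},
    {"fingers": 1, "dx": 0.005, "dy": -0.062, "dz": 0, "roll": 0},
    {"fingers": 1, "dx": 0.005, "dy": -0.072, "dz": 0, "roll": 0},
    {"fingers": 1, "dx": 0.005, "dy": -0.08, "dz": 0, "roll": 0}
  ]
}}

```text
time: 8.28
tool_pos: [0.561, 0.1667, 0.1294]
tcp_rot: [-3.134, -0.209, -0.0]
wrist_force: [0.4, 0.2, 0.3]
width: -0.001
grip_force: 0.0
```

{"name": "step_arm", "arguments": {
  "commands": [
    {"fingers": 1, "dx": 0, "dy": -0.008, "dz": 0, "roll": 0},
    {"fingers": 1, "dx": 0, "dy": -0.015, "dz": 0, "roll": 0},
    {"fingers": 1, "dx": 0, "dy": -0.015, "dz": 0, "roll": 0}
  ]
}}

```text
time: 8.65
tool_pos: [0.5588, 0.1812, 0.129]
tcp_rot: [-3.134, -0.21, 0.001]
wrist_force: [-0.7, 0.0, -0.5]
width: 0.004
grip_force: 0.0
```

Run:
```python
from h import *
move(.012,-.245,.2);print(read_state()['wrist_force'])
p,d=read_camera('wrist');cv2.imwrite('pics/w6.png',p)
```

```text
tool shaker [ 0.0151 -0.1473] z 0.129 shift [-0.0033  0.0976 -0.0711] roll 0.07
[-0.70620539  0.04074764 -0.50246449]
```

View pics/w6.png

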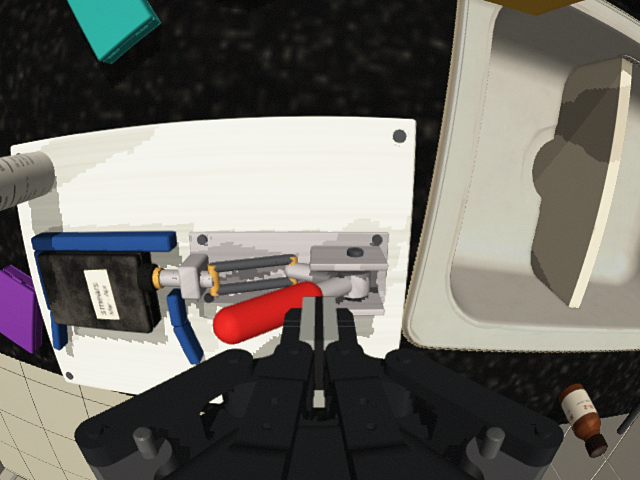

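The lever has snapped over (red grip lying inwards, 215–320 px) and the pad is touching the case's right end. I retreat outwards and up, then check the result numerically.

{"name": "step_arm", "arguments": {
  "commands": [
    {"fingers": 1, "dx": 0, "dy": 0.02, "dz": 0, "roll": 0},
    {"fingers": 1, "dx": 0, "dy": 0.03, "dz": -0.04, "roll": 0},
    {"fingers": 1, "dx": 0, "dy": 0.03, "dz": -0.1, "roll": 0},
    {"fingers": 1, "dx": -0.04, "dy": 0.07, "dz": -0.12, "roll": 0},
    {"fingers": 1, "dx": -0.08, "dy": 0.12, "dz": -0.12, "roll": 0},
    {"fingers": 1, "dx": -0.1, "dy": 0.18, "dz": -0.12, "roll": 0},
    {"fingers": 1, "dx": -0.1, "dy": 0.24, "dz": -0.12, "roll": 0},
    {"fingers": 1, "dx": -0.1, "dy": 0.24, "dz": -0.12, "roll": 0}
  ]
}}

```text
time: 9.7
tool_pos: [0.4914, -0.0758, 0.2496]
tcp_rot: [3.134, 0.197, 0.001]
wrist_force: [0.2, -0.1, 1.1]
width: 0.0
grip_force: 0.0
```

Run:
```python
from h import *
s=read_state(); print(s['tool_pos'],s['wrist_force'],s['time'])
p,d,K,T=snap('top'); W=world(d,K,T); hsv=cv2.cvtColor(p,cv2.COLOR_BGR2HSV)
m=np.zeros(d.shape,bool); m[215:275,170:280]=True
red=m&((hsv[...,0]<8)|(hsv[...,0]>172))&(hsv[...,1]>130)&(hsv[...,2]>80)
P=W[red]; S=sh(P)*1000; print('red',len(P),'shaker y',S[:,1].min(),S[:,1].max(),'z',P[:,2].min(),P[:,2].max())
# case: points 14..24 mm above platform within cradle, dark or label
Q=sh(W)*1000; c=m&(p.max(2)<110)&(Q[...,1]>-60)&(Q[...,1]<45)&(Q[...,0]<30)&(Q[...,0]>-60)&(hsv[...,1]<110)
c=cv2.morphologyEx(c.astype(np.uint8),cv2.MORPH_CLOSE,np.ones((9,9)));n,l,st,_=cv2.connectedComponentsWithStats(c);k=1+st[1:,4].argmax()
q=sh(onplane(np.argwhere(l==k)[:,::-1],.086,K,T))*1000; r=cv2.minAreaRect(q.astype(np.float32)); print(r,q.min(0),q.max(0))
z=np.load('top0.npz'); v=lambda im:np.argwhere(im[200:225,160:180].min(2)>225).mean(0); print('vial',v(z['p']),v(p))
```

```text
[ 0.49137727 -0.07581397  0.24960333] [ 0.19990105 -0.11881411  1.06052346] 9.7
red 88 shaker y -147.22173529845062 -102.80751857726992 z 0.10443233861545975 0.14832200348275326
((-2.5811424255371094, -2.295055389404297), (90.69903564453125, 54.18453598022461), 88.13520812988281) [-28.57704057 -48.24167905] [25.52541723 42.65058587]
vial [13.44736842  7.69078947] [13.47468354  7.61392405]
```

Run:
```python
from h import *
p,d,K,T=snap('top'); g=p.max(2); W=sh(world(d,K,T))*1000
# near edge of the case: per column the last dark row before the bright platform
cols=range(180,206); pts=[]
for u in cols:
    r=np.where((g[:,u]<100)&(abs(W[:,u,0])<34))[0]; pts.append((u,r.max()))
q=sh(onplane(np.array(pts),.086,K,T))*1000; f=np.polyfit(q[:,1],q[:,0],1); print('near edge slope deg',np.degrees(np.arctan(f[0])),'x at 0',f[1],q[:,0].round(0))
```

```text
near edge slope deg -0.20519401831383516 x at 0 -26.766310074700908 [-29. -26. -26. -27. -27. -27. -27. -28. -25. -26. -26. -26. -26. -27.
 -27. -27. -27. -28. -28. -26. -26. -26. -26. -27. -27. -27.]
```

The near edge is square to 0.2° and within 1 mm of home, and the lever is locked.

```bash
python3 -c "
from workcell import *
print(finish_job())"
```

```text
the job is handed in; nothing more can be done
None
```

The job is handed in: the case sits square (0.2°) and within about 1 mm of home against the back stop and left cheek, the clamp lever is locked with the pad on the case, the vial has not moved, and the arm is clear.

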